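Shut the tagged air valve in the bench outlet box

ROBOT

A 7-joint arm with a two-finger parallel gripper is mounted at the origin on the work surface. World frame = base frame: x ahead of the robot, y to its left, z up, the work surface at z = 0. Lengths are in m, angles in rad, forces in N, time in s.
With the tool pointing down it reaches from about 0.4 to 0.85 m from the base axis. Payload 10.4 kg.
Tool frame: the origin (TCP) lies between the finger pads; the fingertips stand 25 mm ahead of it and the grasp point (between the pads) lies 6 mm ahead of it; z points along the fingers, y is the line along which they close (so a half turn about z gives the same grasp; the last joint's range is limited). The gripper opens to 87 mm and grips with 3 to 60 N. Pads are 19 mm wide; open, the fingers measure 117 mm over their backs; the gripper's body (75 mm by 190 mm) begins 51 mm behind the grasp point.
Start: joints at [1.262, 0.332, -0.065, 1.46, 0.022, 1.35, -0.088], TCP at [0.176, -0.6, 0.248] pointing down, gripper open.
Joint ranges: [-2.6, 2.6], [-0.5, 2.12], [-1.47, 1.34], [0.16, 2.42], [-1.27, 4.41], [0.06, 2.06], [-2.6, 2.6]. Speed limits (rad/s): [2.22, 2.22, 2.79, 2.79, 3.14, 3.14, 3.14].

INTERFACE

Orientations are given as a 3x3 rotation matrix whose columns are the frame's x, y, z axes.
In Python, from station import get_state, capture, camera_info, sign_off gives the robot as it stands.
- The arm moves only by the tool drive_tool, never from a script. Its argument "moves" is a list of rows, each a list of 3 entries, a list of its own where there are three numbers: the shift along the tool's x, y, z in units of 30 mm (1.0 is 30 mm), then the turn, a rotation vector about the tool's x, y, z in units of 6 degrees (1.0 is 6 degrees), then the gripper's target within -1 to 1 (fully open at 1, half-way at 0, shut at -1). A call has exactly 10 rows; each row shifts and turns the commanded pose from where the row before left it, along the tool's axes as they then stand; what a row does not reach is not made up. A row lasts 1/12 s, in which the tool goes at most 41.7 mm and 7.16 degrees, less where a joint would pass 70% of its speed; a pose out of reach is approached as far as the arm can. A call is refused whole if a number of a shift passes 1 or a number of a turn 1, either way. A call with a gripper value outside its range is refused whole. The fingers move at their own pace and stop on an object; "grip_force" is the grip in N (left out, the last holds). Time passes only in rows, so rows that do not move let the fingers close, or fill a call up. It gives the time, the measured TCP pose, the force, the opening and the grip force at its end, in the units of the state.
- get_state(): the state, without advancing time (a new reading comes with each control period).
- capture(name): name is "scene" or "top"; returns the picture (480x640x3 uint8, red, green, blue); there is no depth.
- camera_info(name): a dict with "mtx" (3x3 intrinsics, pixels), "rvec" (rotation vector, rad) and "tvec" (3), from world to camera coordinates, as OpenCV has them. Camera axes: x right, y down, z forward; pixel columns grow to the right and rows downward; lengths in m; the calibration is good to about 2 mm. A picture is of the moment at which its call begins. camera_info takes no time and is no camera call.
- sign_off(): hands the job in; it is judged then, once.
The state is a dict: "time_s": time; "q": joint angles; "joint_velocities": joint speeds; "tau": joint torques, N m; "ee_pos": TCP position; "eef_rot": TCP orientation; "force": force on the tool from outside, world axes, zero at the start; "ft_torque": the same for the moment, N m; "finger_gap": finger opening in m; "grip_force": force on a finger pad.
Only numpy, scipy, OpenCV 4.12 (cv2) and the standard library are available. Lean on these libraries where they do the work, as an engineer would, in place of code of your own. Each camera call takes 0.05 s, during which the arm holds its last target. There are 200 camera calls.

TASK

Isolate one air outlet of the workbench: push the loose cover of the grey outlet box by its bar handle all the way back to its stop to uncover the three valve levers, and leave it there. Then push the lever of the valve that carries the round tag a quarter turn, fully shut. Only push: pick up neither the cover nor anything else, leave the other two levers open and do not disturb the things lying about.

Things in the scene. Friction and masses are not known exactly. Their poses are not given: they have to be found in the camera images.
- station: Grey steel air outlet box fixed on the bench. Origin on the bench plane under the centre of its valve bay; x to its rear (away from the robot), y left. Outside x -110 to 360, y -183 to 183 mm; flat rim and rear deck at height 95. Stems of the three valves at x 20, y -102.5, -12.5, 77.5 (which is where varies). Pipe outlets stick out in front to x -142 at height 40.
- bay (a point): Centre of the open bay's floor, 4 mm above the bench under the cover. The bay is 190 (x) by 335 (y) mm and 91 deep; a pipe runs along y at x 72, height 40, 27 thick. On the rim and deck (height 95) ridges 10 mm high keep the cover in: inner faces at x -104 (front), y +-177 (sides) and x 290 (rear stop). Behind that a regulator stands, up to height 192.
- cover: Louvred aluminium plate, 204 (x) by 350 (y) by 4 mm, about 0.6 kg, lying loose on the rim over the bay. Origin at the centre of its underside, height 95; axes as the box's. At box x 0 it covers the bay; pushed towards box +x over the rear deck it meets the rear stop at box x 188. Sliding friction 2 to 7 N.
- cover_handle (a point): Middle of the cover's bar handle: a round bar 10 mm thick, 110 long along y, on a post at each end. This point is on the bar's axis, 26 mm above the cover's underside, 55 mm to the -x side of its centre.
- valve_tagged: Fixed ball valve in the bay. Origin on the bench plane under its upright stem; axes as the box's. Brass body 31 mm thick around a 15 mm pipe along x at height 40. Its flat lever turns on the stem at height 72. This is the tagged valve: a round aluminium tag disc, 40 mm across, lies flat on the lever under the stem's nut. The other two levers have the nut only.
- lever_tagged (a joint): Turn of the tagged valve's lever, rad: 0 open (along the pipe, end towards the box's -x, the front); 1.571 fully shut at its stop (across the pipe, end towards the box's +y). Clockwise seen from above: push the end towards +y, then +x. Stays where left; takes about 0.25 N m.
- lever_tagged_end (a point): Tagged valve. Centre of the lever's free end, height 72, 76 mm from the stem axis; moves with the lever. The last 46 mm of lever is a rubber sleeve 16 wide, 9 thick; nearer the stem a steel strip 14 wide, 3 thick.
- valve_plain1: Fixed ball valve in the bay. Origin on the bench plane under its upright stem; axes as the box's. Brass body 31 mm thick around a 15 mm pipe along x at height 40. Its flat lever turns on the stem at height 72. A valve without a tag.
- lever_plain1 (a joint): Turn of the untagged valve plain1's lever, rad: 0 open (along the pipe, end towards the box's -x, the front); 1.571 fully shut at its stop (across the pipe, end towards the box's +y). Clockwise seen from above: push the end towards +y, then +x. Stays where left; takes about 0.25 N m.
- lever_plain1_end (a point): Untagged valve plain1. Centre of the lever's free end, height 72, 76 mm from the stem axis; moves with the lever. The last 46 mm of lever is a rubber sleeve 16 wide, 9 thick; nearer the stem a steel strip 14 wide, 3 thick.
- valve_plain2: Fixed ball valve in the bay. Origin on the bench plane under its upright stem; axes as the box's. Brass body 31 mm thick around a 15 mm pipe along x at height 40. Its flat lever turns on the stem at height 72. A valve without a tag.
- lever_plain2 (a joint): Turn of the untagged valve plain2's lever, rad: 0 open (along the pipe, end towards the box's -x, the front); 1.571 fully shut at its stop (across the pipe, end towards the box's +y). Clockwise seen from above: push the end towards +y, then +x. Stays where left; takes about 0.25 N m.
- lever_plain2_end (a point): Untagged valve plain2. Centre of the lever's free end, height 72, 76 mm from the stem axis; moves with the lever. The last 46 mm of lever is a rubber sleeve 16 wide, 9 thick; nearer the stem a steel strip 14 wide, 3 thick.
- plug: Bystander: loose steel hose plug standing in the valve bay between two pipes, 22 mm across, 32 high (top at height 36). Origin under its centre.
- tape_roll: Bystander: white roll of sealing tape lying on the floor of the valve bay, front left corner, 54 mm across, 19 high (top at height 23). Origin under its centre.
- screwdriver: Bystander: orange screwdriver lying on the bench to the right of the box, along its own x.
- wrench: Bystander: steel spanner lying on the bench to the left of the box, along its own x.
- jar: Bystander: glass jar with a steel cap to the left of the box, 70 mm across, 90 high. Origin under its centre.
- spray_can: Bystander: spray can to the right of the box, 54 mm across, 160 high. Origin under its centre.
- tape_measure: Bystander: tape measure standing on the bench to the left of the box, 70 x 34 x 62 high. Origin under its centre.
- offcut: Bystander: wood offcut lying on the bench to the right of the box, 110 x 45 x 28 high. Origin under its centre.

How it is judged:
By the outcome, as a careful person would: the job done as asked, in the order asked, and still so for the second after the job is handed in, with the robot touching nothing.
It also fails if it takes over 45 s, if anything falls off the work surface, if the arm or the gripper's body presses on something with over 40 N, if the wrist force passes 120 N, or if a joint passes its speed limit or range.

## Working session

There is one attempt and no reset: what is moved stays moved. The work goes in short steps, Python scripts to look and compute and a tool call to move; the robot and the scene stay as the last step left them, time stands still between calls to the robot, and variables do not carry over. Pictures are saved under pics/ and viewed, at most 10 in all, crops included, and the job is handed in when it is done.

Besides the shell and the picture viewer there is one more tool, called after "Emit:" in YAML: its name, and indented under it one key for each argument. drive_tool: Moves the arm, as the interface text tells. Its arguments: {"type":"object","properties":{"moves":{"type":"array"},"grip_force":{"type":"number"}},"required":["moves"]}

```bash
mkdir -p pics; python3 - <<'E'
from station import *
import cv2,numpy as np
for n in("scene","top"):
    cv2.imwrite(f"pics/{n}0.png",capture(n)[:,:,::-1])
    c=camera_info(n);R=cv2.Rodrigues(np.array(c["rvec"]))[0];print(n,np.round(c["mtx"],1).tolist(),(-R.T@np.array(c["tvec"]).ravel()).round(3),R.round(2).tolist())
s=get_state();print(s["ee_pos"],np.round(s["eef_rot"],3).tolist(),s["time_s"])
E
```

```text
scene [[582.8, 0.0, 316.4], [0.0, 582.8, 237.5], [0.0, 0.0, 1.0]] [1.381 0.75  0.749] [[-0.69, 0.73, 0.02], [0.36, 0.36, -0.86], [-0.63, -0.58, -0.51]]
top [[453.8, 0.0, 315.5], [0.0, 453.8, 241.7], [0.0, 0.0, 1.0]] [0.416 0.012 1.022] [[-0.02, -1.0, -0.02], [-0.99, 0.02, -0.17], [0.17, 0.01, -0.99]]
[ 0.17606869 -0.59935873  0.24685607] [[0.959, 0.282, -0.0], [0.282, -0.959, 0.001], [-0.0, -0.001, -1.0]] 0.1
```

View pics/scene0.png

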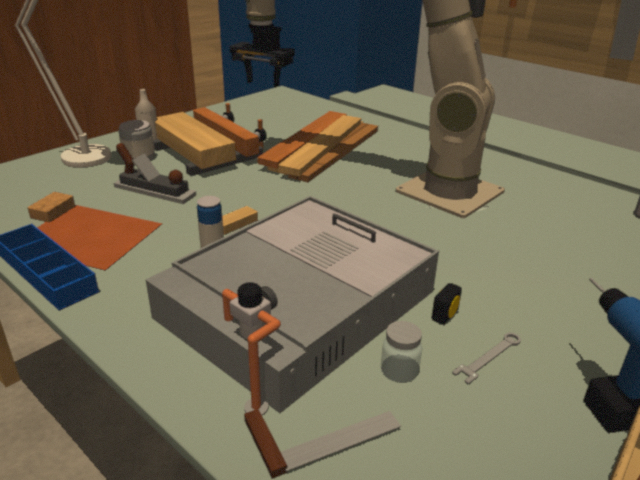

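View pics/top0.png

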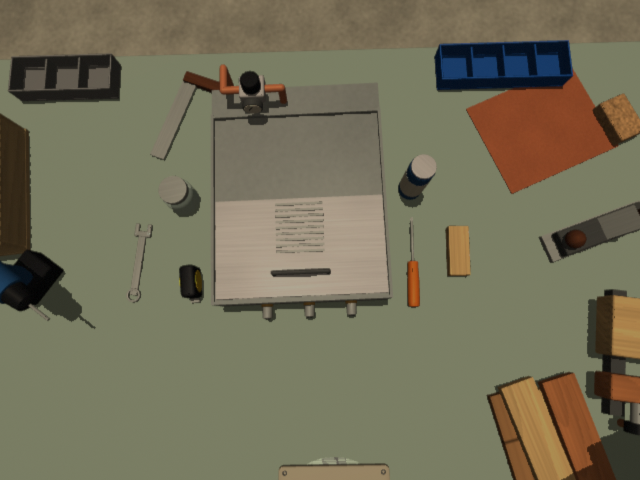

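The scene view shows the box with the pale cover over the front bay, its handle at about (352,228). In the top view the cover spans about (215,200)–(388,300) and the dark handle bar runs from (272,273) to (330,271). The regulator is at (252,90).

```bash
cat > h.py <<'E'
from station import *
import cv2,numpy as np
def ray(n,uv,z):
    c=camera_info(n);R=cv2.Rodrigues(np.array(c["rvec"]))[0];t=np.array(c["tvec"]).ravel()
    o=-R.T@t;uv=np.atleast_2d(np.array(uv,float))
    d=np.c_[uv,np.ones(len(uv))]@np.linalg.inv(np.array(c["mtx"])).T@R
    return o+d*((z-o[2])/d[:,2])[:,None]
def proj(n,P):
    c=camera_info(n);return cv2.projectPoints(np.atleast_2d(np.array(P,float)),np.array(c["rvec"]),np.array(c["tvec"]),np.array(c["mtx"]),None)[0][:,0]
def comps(m):
    for c in sorted(cv2.findContours(m.astype(np.uint8),cv2.RETR_EXTERNAL,cv2.CHAIN_APPROX_NONE)[0],key=cv2.contourArea)[::-1]: yield c
E
python3 - <<'E'
from h import *
im=cv2.imread("pics/top0.png");g=cv2.cvtColor(im,cv2.COLOR_BGR2GRAY).astype(int)
# handle: dark within cover
m=np.zeros_like(g,bool);m[262:285,255:350]=g[262:285,255:350]<75
c=next(comps(m));r=cv2.minAreaRect(c);b=cv2.boxPoints(r);print("handle",r);P=ray("top",b,.121);print(P.round(3).tolist(),P.mean(0))
hsv=cv2.cvtColor(im,cv2.COLOR_BGR2HSV)
print([hsv[y,x].tolist() for x,y in((240,240),(240,170),(350,285),(100,350))])
m=np.zeros_like(g,bool);s=hsv[190:310,200:400];m[190:310,200:400]=(s[...,0]<25)&(s[...,2]>115)
m=cv2.morphologyEx(m.astype(np.uint8),cv2.MORPH_CLOSE,np.ones((7,7)))
c=next(comps(m));r=cv2.minAreaRect(c);b=cv2.boxPoints(r);P=ray("top",b,.099)
print("cover",r,P.round(3).tolist(),P.mean(0),[np.linalg.norm(P[i]-P[i-1]) for i in range(4)])
E
```

```text
handle ((300.5173034667969, 272.4159240722656), (5.953166961669922, 59.032108306884766), 87.61405944824219)
[[0.513, 0.115, 0.121], [0.516, -0.003, 0.121], [0.504, -0.003, 0.121], [0.501, 0.115, 0.121]] [0.5085378  0.05600304 0.121     ]
[[17, 52, 171], [23, 45, 118], [17, 50, 174], [35, 53, 126]]
cover ((301.5, 249.5), (119.0, 181.0), 90.0) [[0.69, 0.244, 0.099], [0.68, -0.138, 0.099], [0.433, -0.125, 0.099], [0.441, 0.239, 0.099]] [0.56082674 0.05494491 0.099     ] [np.float64(0.24903078040292412), np.float64(0.3813893249216169), np.float64(0.24705726278354098), np.float64(0.36474124953707593)]
```

Emit:
drive_tool:
  moves:
    - [[0.89, -0.85, 0], [0, 0, 0], 0.2]
    - [[0.89, -0.85, 0], [0, 0, 0], 0.2]
    - [[0.89, -0.85, 0], [0, 0, 0], 0.2]
    - [[0.89, -0.85, 0], [0, 0, 0], 0.2]
    - [[0.89, -0.85, 0], [0, 0, 0], 0.2]
    - [[0.89, -0.85, 0], [0, 0, 0], 0.2]
    - [[0.89, -0.85, 0], [0, 0, 0], 0.2]
    - [[0.89, -0.85, 0], [0, 0, 0], 0.2]
    - [[0.89, -0.85, 0], [0, 0, 0], 0.2]
    - [[0.89, -0.85, 0], [0, 0, 0], 0.2]

```text
time_s: 0.93
ee_pos: [0.3609, -0.2779, 0.2474]
eef_rot: [[0.959, 0.282, -0.0], [0.282, -0.959, -0.0], [-0.0, 0.0, -1.0]]
force: [2.2, 0.4, 0.3]
finger_gap: 0.0522
grip_force: 0.0
```

```bash
python3 - <<'E'
from h import *
im=cv2.imread("pics/top0.png");g=cv2.cvtColor(im,cv2.COLOR_BGR2GRAY).astype(int)
hsv=cv2.cvtColor(im,cv2.COLOR_BGR2HSV)
m=np.zeros_like(g,bool);s=hsv[185:297,200:400];m[185:297,200:400]=(s[...,0]<25)&(s[...,2]>145)
m=cv2.morphologyEx(m.astype(np.uint8),cv2.MORPH_CLOSE,np.ones((7,7)))
c=next(comps(m))[:,0]
def edge(pts,z):
    P=ray("top",pts,z)[:,:2].astype(np.float32);v=cv2.fitLine(P,cv2.DIST_HUBER,0,.01,.01).ravel();return v,np.degrees(np.arctan2(v[1],v[0]))
rear=[(x,c[c[:,0]==x,1].min()) for x in range(230,375)]
right=[(c[c[:,1]==y,0].max(),y) for y in range(210,285)]
left=[(c[c[:,1]==y,0].min(),y) for y in range(210,285)]
for e in(rear,right,left):print(edge(e,.099))
print("can cap",ray("top",[(423,167)],.16),"can base",ray("top",[(410,192)],.0),"reg",ray("top",[(250,82)],.19))
E
```

```text
(array([ 0.02076556, -0.99978435,  0.66728663,  0.05162547], dtype=float32), np.float32(-88.81013))
(array([ 0.99977815,  0.02106351,  0.58014405, -0.11561058], dtype=float32), np.float32(1.2069396))
(array([0.99987006, 0.01612125, 0.57841206, 0.23126316], dtype=float32), np.float32(0.92371964))
can cap [[ 0.70766484 -0.19102383  0.16      ]] can base [[ 0.70218213 -0.19495612  0.        ]] reg [[0.8826043  0.14705085 0.19      ]]
```

Emit:
drive_tool:
  moves:
    - [[0.61, -0.97, 0], [0, 0, 0], 0.2]
    - [[0.61, -0.97, 0], [0, 0, 0], 0.2]
    - [[0.61, -0.97, 0], [0, 0, 0], 0.2]
    - [[0.61, -0.97, 0], [0, 0, 0], 0.2]
    - [[0.61, -0.97, 0], [0, 0, 0], 0.2]
    - [[0.61, -0.97, 0], [0, 0, 0], 0.2]
    - [[0.61, -0.97, 0], [0, 0, 0], 0.2]
    - [[0.61, -0.97, 0], [0, 0, 0], 0.2]
    - [[0.61, -0.97, 0], [0, 0, 0], 0.2]
    - [[0.61, -0.97, 0], [0, 0, 0], 0.2]

```text
time_s: 1.77
ee_pos: [0.454, 0.0527, 0.2476]
eef_rot: [[0.959, 0.282, 0.0], [0.282, -0.959, -0.0], [0.0, 0.001, -1.0]]
force: [0.7, -0.4, 0.2]
finger_gap: 0.0523
grip_force: 0.0
```

Emit:
drive_tool:
  moves:
    - [[0, 0, 0], [0, 0, 0.9], 0.2]
    - [[0, 0, 0], [0, 0, 0.9], 0.2]
    - [[0, 0, 0], [0, 0, 0.75], 0.2]
    - [[0, 0, 0.8], [0, 0, 0], 0.2]
    - [[0, 0, 0.8], [0, 0, 0], 0.2]
    - [[0, 0, 0.8], [0, 0, 0], 0.2]
    - [[0, 0, 0.7], [0, 0, 0], 0.2]
    - [[0, 0, 0.4], [0, 0, 0], 0.2]
    - [[0, 0, 0.2], [0, 0, 0], 0.2]
    - [[0, 0, 0], [0, 0, 0], 0.2]

```text
time_s: 2.6
ee_pos: [0.4535, 0.051, 0.1358]
eef_rot: [[1.0, 0.019, -0.002], [0.019, -1.0, 0.0], [-0.002, -0.0, -1.0]]
force: [-0.3, 0.1, 0.6]
finger_gap: 0.0524
grip_force: 0.0
```

Emit:
drive_tool:
  moves:
    - [[0.5, -0.1, 0.1], [0, 0, 0], 0.2]
    - [[0.4, 0, 0], [0, 0, 0], 0.2]
    - [[0.3, 0, 0], [0, 0, 0], 0.2]
    - [[0.4, 0, 0], [0, 0, 0], 0.2]
    - [[0.5, 0, 0], [0, 0, 0], 0.2]
    - [[0.6, 0, 0], [0, 0, 0], 0.2]
    - [[0.6, 0, 0], [0, 0, 0], 0.2]
    - [[0.6, 0, 0], [0, 0, 0], 0.2]
    - [[0.6, 0, 0], [0, 0, 0], 0.2]
    - [[0.5, 0, 0], [0, 0, 0], 0.2]

```text
time_s: 3.43
ee_pos: [0.604, 0.0569, 0.1344]
eef_rot: [[1.0, 0.019, -0.002], [0.019, -1.0, -0.0], [-0.002, 0.0, -1.0]]
force: [-10.0, 0.3, 7.7]
finger_gap: 0.0519
grip_force: 5.0
```

Emit:
drive_tool:
  moves:
    - [[0.45, 0, 0], [0, 0, 0], 0.2]
    - [[0.4, 0, 0], [0, 0, 0], 0.2]
    - [[0.35, 0, 0], [0, 0, 0], 0.2]
    - [[0.3, 0, 0], [0, 0, 0], 0.2]
    - [[0.25, 0, 0], [0, 0, 0], 0.2]
    - [[0.2, 0, 0], [0, 0, 0], 0.2]
    - [[0.2, 0, 0], [0, 0, 0], 0.2]
    - [[0.15, 0, 0], [0, 0, 0], 0.2]
    - [[0.1, 0, 0], [0, 0, 0], 0.2]
    - [[0.1, 0, 0], [0, 0, 0], 0.2]

```text
time_s: 4.27
ee_pos: [0.6776, 0.0589, 0.1348]
eef_rot: [[1.0, 0.019, -0.004], [0.019, -1.0, -0.0], [-0.004, 0.0, -1.0]]
force: [-12.8, -0.1, 9.3]
finger_gap: 0.0519
grip_force: 6.6
```

Emit:
drive_tool:
  moves:
    - [[0.08, 0, 0], [0, 0, 0], 0.2]
    - [[0.08, 0, 0], [0, 0, 0], 0.2]
    - [[0.05, 0, 0], [0, 0, 0], 0.2]
    - [[0.05, 0, 0], [0, 0, 0], 0.2]
    - [[0.05, 0, 0], [0, 0, 0], 0.2]
    - [[0.03, 0, 0], [0, 0, 0], 0.2]
    - [[0.03, 0, 0], [0, 0, 0], 0.2]
    - [[0, 0, 0], [0, 0, 0], 0.2]
    - [[0, 0, 0], [0, 0, 0], 0.2]
    - [[0, 0, 0], [0, 0, 0], 0.2]

```text
time_s: 5.1
ee_pos: [0.6815, 0.0589, 0.1344]
eef_rot: [[1.0, 0.021, -0.02], [0.021, -1.0, -0.004], [-0.02, 0.003, -1.0]]
force: [-53.3, -5.9, 31.3]
finger_gap: 0.0525
grip_force: 27.1
```

Emit:
drive_tool:
  moves:
    - [[-0.3, 0, 0], [0, 0, 0], 0.2]
    - [[-0.6, 0, 0], [0, 0, 0], 0.0]
    - [[-0.9, 0, -0.3], [0, 0, 0], -0.5]
    - [[-0.9, 0, -0.6], [0, 0, 0], -1]
    - [[-0.9, 0, -0.6], [0, 0, 0], -1]
    - [[-0.9, 0, -0.6], [0, 0, 0], -1]
    - [[-0.9, 0, -0.3], [0, 0, 0], -1]
    - [[-1, 0, 0], [0, 0, 0], -1]
    - [[-1, 0, 0], [0, 0, 0], -1]
    - [[-1, 0, 0], [0, 0, 0], -1]

```text
time_s: 5.93
ee_pos: [0.4373, 0.0538, 0.2064]
eef_rot: [[1.0, 0.018, 0.001], [0.018, -1.0, -0.0], [0.001, 0.0, -1.0]]
force: [-1.3, -0.1, 1.6]
finger_gap: 0.0029
grip_force: 0.0
```

```bash
python3 - <<'E'
from h import *
im=capture("top")[:,:,::-1];cv2.imwrite("pics/top1.png",im)
cv2.imwrite("pics/top1c.png",cv2.resize(im[80:340,170:430],(600,600),interpolation=cv2.INTER_CUBIC))
O=np.array([.564,.057]);X=np.array([.9998,.019]);Y=np.array([-.019,.9998])
for y in(-.1025,-.0125,.0775):
    p=O+.02*X+y*Y;print(y,p.round(4),((proj("top",[*p,.08])-[170,80])*600/260).round())
E
```

```text
-0.1025 [ 0.5859 -0.0451] [[413. 362.]]
-0.0125 [0.5842 0.0449] [[314. 366.]]
0.0775 [0.5825 0.1349] [[216. 370.]]
```

View pics/top1c.png

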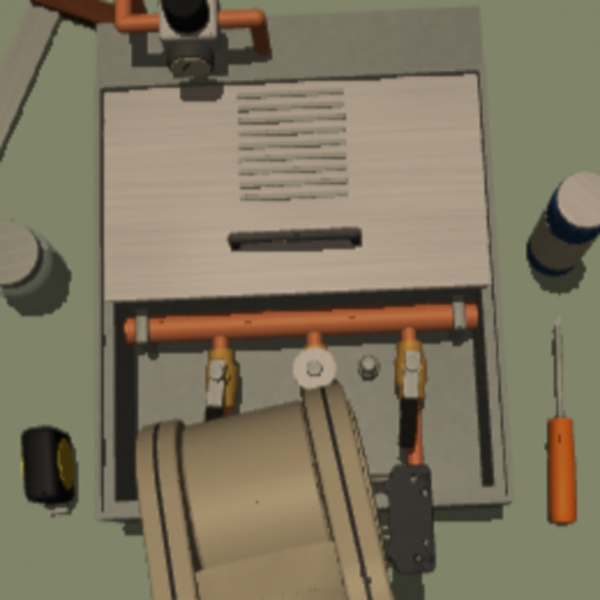

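The cover now lies against the rear stop. The tag disc is at crop pixel (314,367), so the middle valve is the tagged one, within a pixel of the predicted stem position. The two plain levers are at (217,385) and (411,385).

Emit:
drive_tool:
  moves:
    - [[0.8, 0.39, 0], [0, 0, 0], -1]
    - [[0.8, 0.39, 0], [0, 0, 0], -1]
    - [[0.8, 0.39, 0], [0, 0, 0], -1]
    - [[0.82, 0.39, 0], [0, 0, 0], -1]
    - [[0, 0, 0.5], [0, 0, 0], -1]
    - [[0, 0, 0.5], [0, 0, 0], -1]
    - [[0, 0, 0.5], [0, 0, 0], -1]
    - [[0, 0, 0.5], [0, 0, 0], -1]
    - [[0, 0, 0], [0, 0, 0], -1]
    - [[0, 0, 0], [0, 0, 0], -1]

```text
time_s: 6.82
ee_pos: [0.5356, 0.0087, 0.146]
eef_rot: [[1.0, 0.019, -0.0], [0.019, -1.0, 0.0], [-0.0, -0.0, -1.0]]
force: [0.7, -0.5, 1.8]
finger_gap: -0.0002
grip_force: 0.0
```

```bash
python3 - <<'E'
from h import *
im=capture("scene")[:,:,::-1]
cv2.imwrite("pics/s1c.png",cv2.resize(im[140:360,220:480],(780,660))[:600])
E
```

```text
(no output)
```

View pics/s1c.png

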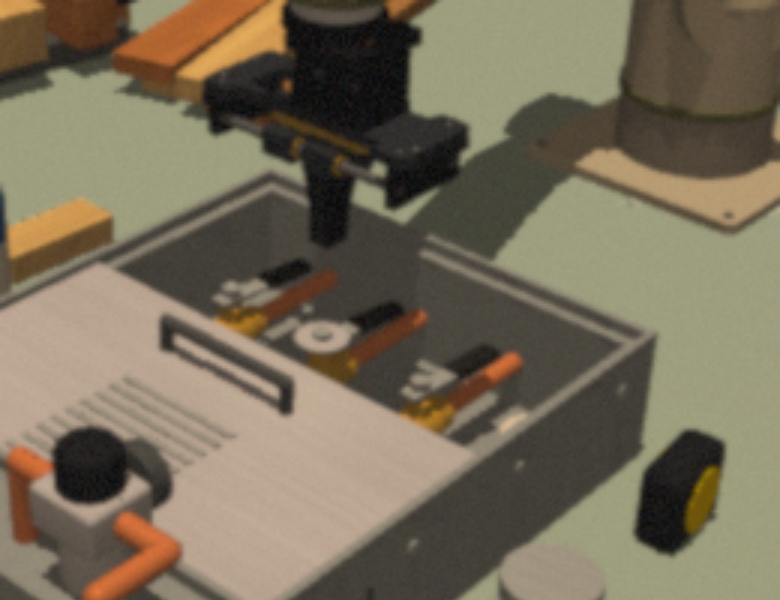

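The scene crop shows the closed fingers above the bay, between the right-hand lever and the tagged one (disc at (322,335)). All three levers are still open, and the fingers have a clear path down.

Emit:
drive_tool:
  moves:
    - [[0, 0, 0.5], [0, 0, 0], -1]
    - [[0, 0, 0.5], [0, 0, 0], -1]
    - [[0, 0, 0.5], [0, 0, 0], -1]
    - [[0, 0, 0.4], [0, 0, 0], -1]
    - [[0, 0, 0.07], [0, 0, 0], -1]
    - [[0, -0.2, 0], [0, 0, 0], -1]
    - [[0, -0.2, 0], [0, 0, 0], -1]
    - [[-0.1, -0.3, 0], [0, 0, 0], -1]
    - [[-0.1, -0.3, 0], [0, 0, 0], -1]
    - [[0, 0, 0], [0, 0, 0], -1]

```text
time_s: 7.7
ee_pos: [0.529, 0.0404, 0.0873]
eef_rot: [[1.0, 0.021, 0.002], [0.021, -1.0, -0.001], [0.002, 0.001, -1.0]]
force: [-0.6, -0.6, 0.9]
finger_gap: 0.0002
grip_force: 0.1
```

Emit:
drive_tool:
  moves:
    - [[0.03, -0.35, 0], [0, 0, 0], -1]
    - [[0.03, -0.35, 0], [0, 0, 0], -1]
    - [[0.22, -0.34, 0], [0, 0, 0], -1]
    - [[0.22, -0.34, 0], [0, 0, 0], -1]
    - [[0.25, -0.14, 0], [0, 0, 0], -1]
    - [[0.25, -0.14, 0], [0, 0, 0], -1]
    - [[0.2, -0.1, 0], [0, 0, 0], -1]
    - [[0.1, 0, 0], [0, 0, 0], -1]
    - [[0, 0, 0], [0, 0, 0], -1]
    - [[0, 0, 0], [0, 0, 0], -1]

```text
time_s: 8.53
ee_pos: [0.5637, 0.0919, 0.0856]
eef_rot: [[1.0, 0.019, -0.008], [0.019, -1.0, -0.002], [-0.008, 0.002, -1.0]]
force: [-15.1, -4.8, 8.2]
finger_gap: 0.0004
grip_force: 7.4
```

Emit:
drive_tool:
  moves:
    - [[0.05, 0, 0], [0, 0, 0], -1]
    - [[0.05, 0, 0], [0, 0, 0], -1]
    - [[0.05, 0, 0], [0, 0, 0], -1]
    - [[0, 0, 0], [0, 0, 0], -1]
    - [[0, 0, 0], [0, 0, 0], -1]
    - [[0, 0, 0], [0, 0, 0], -1]
    - [[0, 0, 0], [0, 0, 0], -1]
    - [[0, 0, 0], [0, 0, 0], -1]
    - [[0, 0, 0], [0, 0, 0], -1]
    - [[0, 0, 0], [0, 0, 0], -1]

```text
time_s: 9.37
ee_pos: [0.5643, 0.0919, 0.0852]
eef_rot: [[1.0, 0.02, -0.015], [0.02, -1.0, -0.005], [-0.016, 0.004, -1.0]]
force: [-34.2, -7.1, 22.5]
finger_gap: 0.0004
grip_force: 17.4
```

Emit:
drive_tool:
  moves:
    - [[-0.3, 0, 0], [0, 0, 0], -1]
    - [[-0.4, 0, 0], [0, 0, 0], -1]
    - [[0, 0, -0.4], [0, 0, 0], -1]
    - [[0, 0, -0.8], [0, 0, 0], -1]
    - [[0, 0, -0.9], [0, 0, 0], -1]
    - [[0, 0, -0.9], [0, 0, 0], -1]
    - [[0, 0, -0.9], [0, 0, 0], -1]
    - [[-0.5, 0, -0.9], [0, 0, 0], -1]
    - [[-0.9, 0, 0], [0, 0, 0], -1]
    - [[-0.9, 0, 0], [0, 0, 0], -1]

```text
time_s: 10.2
ee_pos: [0.482, 0.0918, 0.233]
eef_rot: [[1.0, 0.02, 0.004], [0.02, -1.0, 0.001], [0.004, -0.001, -1.0]]
force: [0.1, 0.1, -0.3]
finger_gap: 0.0007
grip_force: 0.0
```

Emit:
drive_tool:
  moves:
    - [[-0.4, 0.9, 0], [0, 0, 0], -1]
    - [[-0.4, 0.9, 0], [0, 0, 0], -1]
    - [[-0.4, 0.9, 0], [0, 0, 0], -1]
    - [[0, 0.9, 0], [0, 0, 0], -1]
    - [[0, 0.9, 0], [0, 0, 0], -1]
    - [[0, 0.9, 0], [0, 0, 0], -1]
    - [[0, 0.9, 0], [0, 0, 0], -1]
    - [[0, 0.9, 0], [0, 0, 0], -1]
    - [[0, 0.9, 0], [0, 0, 0], -1]
    - [[0, 0, 0], [0, 0, 0], -1]

```text
time_s: 11.03
ee_pos: [0.4499, -0.1581, 0.2314]
eef_rot: [[1.0, 0.013, 0.001], [0.013, -1.0, -0.001], [0.001, 0.001, -1.0]]
force: [-0.3, -0.9, -0.3]
finger_gap: 0.0003
grip_force: 0.0
```

```bash
python3 - <<'E'
from h import *
im=capture("top")[:,:,::-1]
cv2.imwrite("pics/top2c.png",cv2.resize(im[80:340,170:430],(600,600),interpolation=cv2.INTER_CUBIC))
E
```

```text
(no output)
```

View pics/top2c.png

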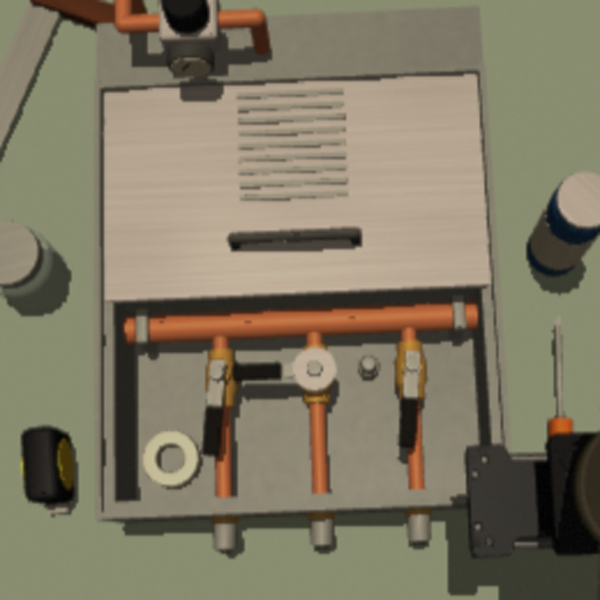

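The tagged lever now lies across its pipe (235–290, 371), along the box's y. The cover is still at the stop. The plug and tape roll sit untouched in the bay. I'll check that the left lever is unchanged between the two pictures, then hand in.

```bash
python3 - <<'E'
from h import *
a=cv2.cvtColor(cv2.imread("pics/top1c.png"),cv2.COLOR_BGR2GRAY);b=cv2.cvtColor(cv2.imread("pics/top2c.png"),cv2.COLOR_BGR2GRAY)
for n,im in(("before",a),("after",b)):
    for nm,(x0,x1),ys in(("L",(195,222),(395,405,412,420,440)),("R",(390,416),(405,420,440))):
        print(n,nm,[(y,round(float(np.mean(np.where(im[y,x0:x1]<55)[0]+x0)),1)) for y in ys if (im[y,x0:x1]<55).any()])
E
```

```text
before L [(412, 213.5), (420, 208.0)]
before R [(405, 407.5), (420, 407.5), (440, 407.5)]
after L [(412, 213.5), (420, 213.5), (440, 212.5)]
after R [(405, 407.5), (420, 407.5), (440, 407.5)]
```

Both plain levers are where they were: the left one matches at row 412, and the "before" value at row 420 is the arm covering it.

```bash
python3 -c "
from station import *
print(sign_off())"
```

```text
the job is handed in; nothing more can be done
None
```

The job is handed in at about 11 s: the cover is back at its rear stop, the tagged (middle) valve's lever is fully shut, and in the last picture the other two levers and the nearby things looked undisturbed.

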